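# Close the square canister and bring it to the front of the key carousel

### The job

On the foyer carousel, first press the raised lid of the square canister down until it is fully home. Then turn the carousel until the square canister stands at the front, centred on the brass pointer of the foot, and finish still gripping the steel bar handle in the middle, holding the carousel still there: do not let go at the end. Leave the other things on the credenza where they are.

Things in the scene. Friction and masses are not known exactly. Their poses are not given: they have to be found in the camera images.
- carousel (a joint): Turn of the carousel on its fixed foot, rad, counter-clockwise positive seen from above, turns freely beyond a half turn either way (stops at +-7). 0: the square canister stands opposite the brass pointer (at the back); +pi or -pi: it stands at the pointer (the front). Light friction (about 0.1 N m), no detents, no spring: it stays where it is left. The turning oak disc is 230 mm in diameter, top 28 mm above the granite.
- axis (a point): Point on the vertical turning axis of the carousel, 28 mm above the granite (at the disc's top). x axis: points away from the brass pointer. It does not turn with the carousel.
- front_mark (a point): Fixed point over the foot, 75 mm from the turning axis in the direction of the brass pointer, 28 mm above the granite: the centre of the square canister's underside must come here. The flat brass pointer, 30 mm wide and 8 mm thick, lies on the granite and sticks out about 50 mm from under the disc, tip away from the axis, roughly towards the robot.
- square_canister (a point): Centre of the underside of the square white ceramic canister, 75 mm from the turning axis, 28 mm above the granite. Canister 60 x 60 mm, 75 mm tall, fixed to the disc; x axis points from the turning axis outward through the canister. Two round canisters (60 mm diameter, flat round oak lids, 85 mm tall in all with their lids) stand 120 degrees to either side at the same radius, also fixed.
- square_lid (a joint): How far the square canister's lid has been pressed down, m: 0 fully raised, 0.012 fully home on the rim; starts 9 to 12 mm proud. A push fit: it slides with about 7 N, stays where it is left, and comes to a firm stop when home.
- lid_top (a point): Centre of the top face of the square canister's flat oak lid (64 x 64 mm, 10 mm thick). 113 mm above the granite when home, up to 125 mm when raised.
- handle: Steel bar handle on the central post, over the turning axis; turns with the carousel. Bar 60 mm long, 14 mm thick, 30 mm tall, from 135 to 165 mm above the granite; origin at the bar's centre, 150 mm above the granite. Long side along its y axis, crosswise to the line to the square canister; its x axis points towards the square canister. Post 10 mm thick. Grip it across its 14 mm thickness from above.
- dish: Bystander: smoked-glass catchall dish, 140 mm wide, 30 mm high, origin under its centre.
- key_a: Bystander: steel house key lying flat beside the carousel, 56 mm long, 4 mm thick, origin under its bow.
- key_b: Bystander: a second such key on the other side of the carousel.
- clip: Bystander: red plastic umbrella handle clip, 60 x 18 mm, 30 mm high, behind the carousel, origin under its centre.
- vase: Bystander: ceramic bud vase, 72 mm wide, 130 mm high, origin under its centre.
- case: Bystander: black glasses case, 65 x 160 x 45 mm, origin under its centre.

How it is judged:
By the outcome, as a careful person would: the job done as asked, in the order asked, and still so for the second after the job is handed in, while the arm keeps its last pose, push and grip.
It also fails if it takes over 54 s, if anything falls off the work surface, if the arm or the gripper's body presses on something with over 40 N, if the wrist force passes 120 N, or if a joint passes its speed limit or range.

### The arm

A 7-joint arm with a two-finger parallel gripper is mounted at the origin on the work surface. World frame = base frame: x ahead of the robot, y to its left, z up, the work surface at z = 0. Lengths are in m, angles in rad, forces in N, time in s.
With the tool pointing down it reaches from about 0.425 to 0.825 m from the base axis. Payload 3.6 kg.
Tool frame: the origin (TCP) lies where the fingers leave the gripper's body, on its centre line; the fingertips stand 73 mm ahead of it and the grasp point (between the pads) lies 54 mm ahead of it; z points along the fingers, y is the line along which they close (so a half turn about z gives the same grasp; the last joint's range is limited). The gripper opens to 85 mm and grips with 20 to 120 N. Pads are 22 mm wide; open, the fingers measure 114 mm over their backs; the gripper's body (76 mm by 85 mm) begins 54 mm behind the grasp point. The pads swing forward as they close: fully open they stand 13 mm farther back than shut.
Start: joints at [1.3, 0.615, -0.013, 1.423, 0.008, 1.103, -0.04], TCP at [0.157, -0.631, 0.304] pointing down, gripper open.
Joint ranges: [-3.12, 3.12], [-0.3, 2.06], [-1.34, 1.32], [0.26, 2.42], [-1.36, 4.5], [0.01, 1.98], [-2.84, 2.84]. Speed limits (rad/s): [2.79, 2.79, 3.14, 3.14, 3.14, 3.14, 3.14].

### API

Orientations are given as a unit quaternion [x, y, z, w].
In Python, from station import arm, snapshot, camera_info, ticket gives the robot as it stands. Calls block until the motion is done:
- arm.movep(position, orientation): joint-space move of the TCP to a pose.
- arm.line_to(position, velocity=0.15, ori=None): straight line of the TCP; ori=None keeps the orientation; velocity is the mean speed in m/s.
- arm.move_j(angles): joint-space move.
- arm.move_gripper(opening, effort=None): opening from 0.0 (shut) to 1.0 (fully open); effort is the grip in N (None keeps the last); returns when the fingers have stopped.
- arm.pause(seconds).
- arm.ik(position, orientation): joint angles nearest the present ones, or None.
- snapshot(name): name is "scene" or "top" or "wrist"; returns the picture (400x640x3 uint8, blue, green, red); there is no depth.
- camera_info(name): a dict with "fx", "fy", "cx", "cy" (pixels), "R" (3x3) and "t" (3): a world point X has camera coordinates R X + t; the wrist camera has in their place "T_tool_cam" (4x4, takes a point from camera to tool coordinates, whose origin is the TCP and whose axes are the flange's). Camera axes: x right, y down, z forward; pixel columns grow to the right and rows downward; lengths in m; the calibration is good to about 2 mm. The wrist camera is an equidistant fisheye: a pixel r from the principal point sees the ray r / f radians off the axis. A picture is of the moment at which its call begins: read the wrist's pose just before it. camera_info takes no time and is no camera call.
A pose or a line that the arm cannot do raises arm.MotionError and nothing moves.
- ticket.finish_job(): hands the job in; it is judged then, once.
Readings, each from a call of its own:
- arm.read_time(): time.
- arm.read_joint_positions(): joint angles.
- arm.read_dq(): joint speeds.
- arm.read_effort(): joint torques, N m.
- arm.read_tool_pos(): TCP position.
- arm.read_eef_rot(): TCP orientation.
- arm.read_ft_force(): force on the tool from outside, world axes, zero at the start.
- arm.read_wrist_torque(): the same for the moment, N m.
- arm.read_opening(): opening from 0.0 (shut) to 1.0 (fully open).
- arm.read_finger_force(): force on a finger pad.
Only numpy, scipy, OpenCV 4.12 (cv2) and the standard library are available. Lean on these libraries where they do the work, as an engineer would, in place of code of your own. Each camera call takes 0.05 s, during which the arm holds its last target. There are 200 camera calls.

## Working session

There is one attempt and no reset: what is moved stays moved. The work goes in short steps, each a Python script; the robot and the scene stay as the last script left them, time stands still between calls to the robot, and variables do not carry over. Pictures are saved under pics/ and viewed, at most 10 in all, crops included, and the job is handed in when it is done.

```bash
ls; mkdir -p pics; python3 - <<'E'
from station import arm,snapshot,camera_info
import cv2
for n in("scene","top"):
    cv2.imwrite(f"pics/{n}0.png",snapshot(n)); c=camera_info(n); print(n,c)
print(camera_info("wrist"),arm.read_time(),arm.read_eef_rot(),arm.read_tool_pos())
E
```

```text
pics
scene {'fx': 430.0686473630966, 'fy': 430.0686473630966, 'cx': 316.32571744424854, 'cy': 196.85589774609466, 'R': array([[ 0.10749286,  0.99416154,  0.0093866 ],
       [ 0.7551137 , -0.07549726, -0.65123227],
       [-0.64672141,  0.07709077, -0.75882042]]), 't': array([-0.03600936, -0.31135569,  1.62292715])}
top {'fx': 457.64006298034684, 'fy': 457.64006298034684, 'cx': 319.6360570000313, 'cy': 205.01585030462363, 'R': array([[ 0.10493267, -0.99447747,  0.00192257],
       [-0.97217005, -0.1029857 , -0.21042658],
       [ 0.20946249,  0.02021156, -0.97760777]]), 't': array([-0.04031019,  0.54568748,  1.46640419])}
{'fx': 309.70691628693146, 'fy': 309.70691628693146, 'cx': 319.7310058956758, 'cy': 205.4445741340079, 'T_tool_cam': array([[-7.77095333e-04, -9.66117698e-01, -2.58100735e-01,
         6.45393697e-02],
       [ 9.99999639e-01, -8.39376753e-04,  1.31118123e-04,
         6.24961179e-04],
       [-3.43319296e-04, -2.58100540e-01,  9.66118002e-01,
        -6.95233976e-02],
       [ 0.00000000e+00,  0.00000000e+00,  0.00000000e+00,
         1.00000000e+00]])} 0.1 [ 9.92575065e-01  1.21628243e-01 -1.41537109e-04 -1.13572356e-03] [ 0.15682108 -0.63027377  0.30285578]
```

View pics/top0.png

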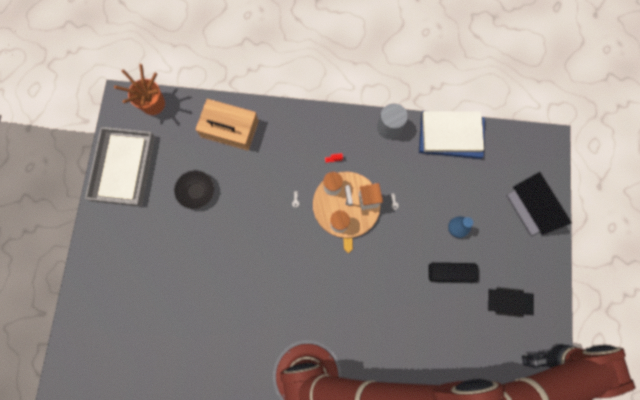

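View pics/scene0.png

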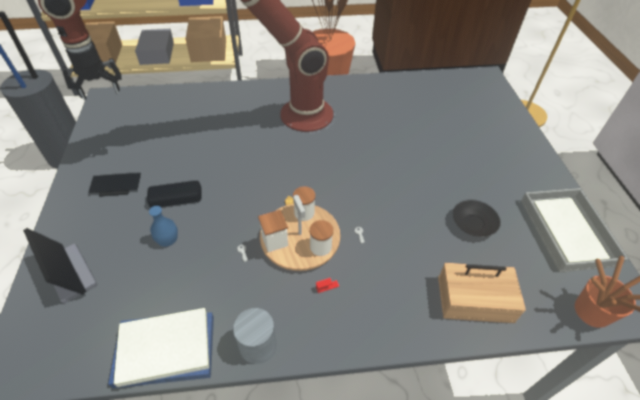

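The top view shows the disc at about (347,204), the pointer tip at (348,250), the square lid at (371,194) and the handle at (349,193). In the scene view the square lid is at (273,223) and the handle at (299,208). I'll enlarge both.

```bash
python3 - <<'E'
import cv2,numpy as np
a=cv2.imread("pics/top0.png")[160:260,300:400]; b=cv2.imread("pics/scene0.png")[180:280,250:350]
k=dict(fx=6,fy=6,interpolation=cv2.INTER_CUBIC)
cv2.imwrite("pics/crT.png",cv2.resize(a,None,**k)); cv2.imwrite("pics/crS.png",cv2.resize(b,None,**k))
E
```

```text
(no output)
```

View pics/crT.png

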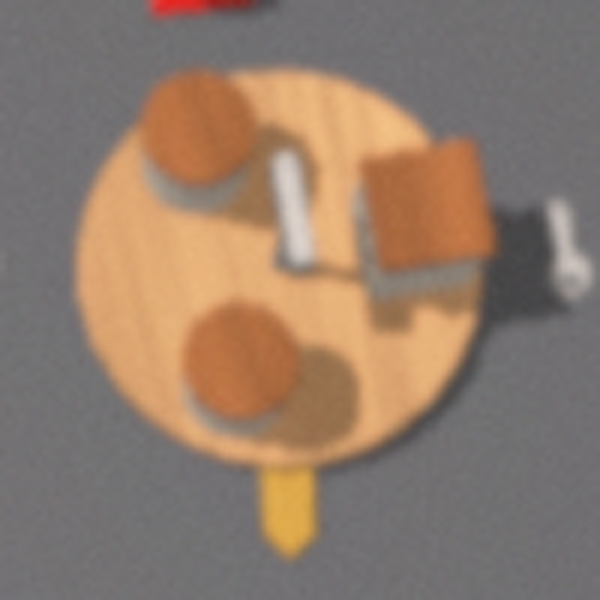

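View pics/crS.png

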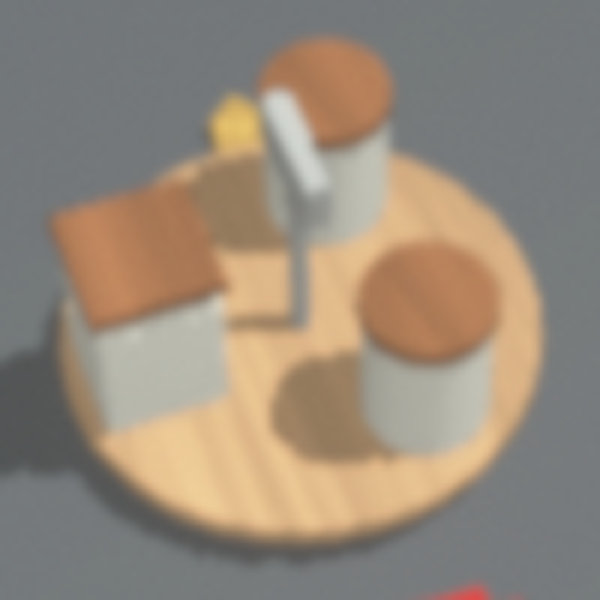

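The top crop shows the lid corners at (362,160), (472,142), (496,250) and (388,268). The handle top is centred at (294,208) and the pointer tip at (291,558). The scene crop shows the lid corners at (52,217), (190,183), (228,288) and (98,327), the handle top at (297,140), and the pointer tip at about (236,95). Next I triangulate.

```bash
cat > h.py <<'E'
import numpy as np,cv2
from station import arm,snapshot,camera_info
from scipy.spatial.transform import Rotation as Ro
T,S=camera_info("top"),camera_info("scene")
def px(p,off): return (np.array(p,float)+.5)/6-.5+off
def P(c): return np.array([[c['fx'],0,c['cx']],[0,c['fy'],c['cy']],[0,0,1]])@np.c_[c['R'],c['t']]
def tri(pt,ps):
    X=cv2.triangulatePoints(P(T),P(S),px(pt,(300,160)).reshape(2,1),px(ps,(250,180)).reshape(2,1))[:,0]; return X[:3]/X[3]
def plane(p,z,c=T,off=(300,160)):
    u,v=px(p,off); d=c['R'].T@[(u-c['cx'])/c['fx'],(v-c['cy'])/c['fy'],1]; o=-c['R'].T@c['t']
    return o+d*(z-o[2])/d[2]
def down(yaw): # tool y axis at angle yaw in xy plane, z down
    y=np.array([np.cos(yaw),np.sin(yaw),0]);z=np.array([0,0,-1.]);return Ro.from_matrix(np.c_[np.cross(y,z),y,z]).as_quat()
E
python3 - <<'E'
from h import *
np.set_printoptions(precision=4,suppress=True)
tc=[(362,160),(472,142),(496,250),(388,268)]
for order in ([(98,327),(52,217),(190,183),(228,288)],[(228,288),(98,327),(52,217),(190,183)],):
    L=np.array([tri(a,b) for a,b in zip(tc,order)]); print(L,L.mean(0))
L=np.array([plane(p,.124) for p in tc]); print("planeT",L.mean(0),np.linalg.norm(L-np.roll(L,1,0),axis=1))
L=np.array([plane(p,.124,S,(250,180)) for p in order]); print("planeS",L.mean(0),np.linalg.norm(L-np.roll(L,1,0),axis=1))
print("handle",tri((294,208),(297,140)),plane((294,208),.165),plane((297,140),.165,S,(250,180)))
for a in [(286,150),(303,265)]: print("end T",plane(a,.165))
for a in [(276,91),(319,186)]: print("end S",plane(a,.165,S,(250,180)))
print("rounds",tri((200,127),(430,300)),tri((241,359),(328,90)))
print("disc",[plane(p,.028) for p in [(76,250),(487,285),(290,68),(275,467)]])
print("disc S",[plane(p,.028,S,(250,180)) for p in [(60,330),(544,335)]],plane((303,345),.028,S,(250,180)))
print("tip",plane((291,558),.008),plane((288,468),.008), plane((236,93),.008,S,(250,180)))
E
```

```text
[[ 0.6148 -0.1349  0.1002]
 [ 0.6097 -0.1679  0.1751]
 [ 0.5646 -0.1515  0.1435]
 [ 0.5656 -0.1191  0.0602]] [ 0.5887 -0.1434  0.1197]
[[ 0.6096 -0.1068  0.117 ]
 [ 0.6256 -0.1645  0.118 ]
 [ 0.5665 -0.182   0.1222]
 [ 0.5512 -0.123   0.1203]] [ 0.5882 -0.1441  0.1194]
planeT [ 0.587  -0.1443  0.124 ] [0.0605 0.06   0.0604 0.0585]
planeS [ 0.5918 -0.1433  0.124 ] [0.0617 0.0589 0.0649 0.0635]
handle [ 0.5677 -0.0714  0.1641] [ 0.5675 -0.0708  0.165 ] [ 0.5684 -0.0721  0.165 ]
end T [ 0.598  -0.0638  0.165 ]
end T [ 0.5379 -0.0782  0.165 ]
end S [ 0.5393 -0.0791  0.165 ]
end S [ 0.595  -0.0648  0.165 ]
rounds [ 0.6204 -0.0185  0.1106] [ 0.4953 -0.0526  0.1122]
disc [array([0.5637, 0.0443, 0.028 ]), array([ 0.5681, -0.1892,  0.028 ]), array([ 0.6835, -0.0666,  0.028 ]), array([ 0.4521, -0.0796,  0.028 ])]
disc S [array([ 0.5601, -0.1872,  0.028 ]), array([0.5861, 0.0412, 0.028 ])] [ 0.5804 -0.0732  0.028 ]
tip [ 0.4047 -0.0942  0.008 ] [ 0.4553 -0.0878  0.008 ] [ 0.4025 -0.0939  0.008 ]
```

The measurements agree:
- **Axis:** about (0.568, -0.072). The handle, the mean of the three lids and the disc all give this.
- **Heights:** handle top 0.164, lid 0.119, rounds 0.111.
- **Angles:** canister at about -1.31 rad, pointer at about -3.01 rad, so the turn is about -1.70 rad.

Next I check joint feasibility and take a wrist look from two places.

```bash
python3 - <<'E'
from h import *
np.set_printoptions(precision=3,suppress=True)
ax=np.array([.5678,-.0717])
for y0 in(-1.31,-1.31+np.pi):
  for d in(0,-.85,-1.7,-1.85):
    for z in (.204,.36): print(y0+d,z,arm.ik([*ax,z],down(y0+d)))
y=-1.31 if False else -1.31+np.pi
arm.move_gripper(0.0)
arm.movep([.588,-.144,.33],down(y))
for i,p in enumerate([(.588,-.144,.33),(.56,-.06,.33)]):
    if i: arm.line_to(list(p),.2)
    print(repr(arm.read_tool_pos()),repr(arm.read_eef_rot()),arm.read_joint_positions())
    cv2.imwrite(f"pics/w{i}.png",snapshot("wrist"))
print(arm.read_time(),arm.read_ft_force())
E
```

```text
-1.31 0.204 [ 0.15   0.611 -0.098  1.768  0.081  0.766 -1.299]
-1.31 0.36 [ 0.248  0.452 -0.248  1.566  0.118  1.138 -1.336]
-2.16 0.204 [ 0.019  0.612  0.107  1.773 -0.089  0.762 -1.989]
-2.16 0.36 [ 0.126  0.443 -0.059  1.57   0.028  1.129 -2.1  ]
-3.01 0.204 [-0.132  0.632  0.349  1.778 -0.291  0.782 -2.647]
-3.01 0.36 [-0.042  0.447  0.199  1.575 -0.095  1.129 -2.831]
-3.16 0.204 [-0.159  0.639  0.393  1.778 -0.327  0.789 -2.763]
-3.16 0.36 [-0.541  0.66   1.135  1.59  -0.617  1.293 -2.47 ]
1.831592653589793 0.204 [ 0.716  0.89  -1.151  1.75   0.901  1.133  1.102]
1.831592653589793 0.36 [ 0.726  0.668 -1.148  1.551  0.621  1.33   1.338]
0.9815926535897931 0.204 [ 0.483  0.69  -0.646  1.757  0.524  0.873  0.583]
0.9815926535897931 0.36 [ 0.538  0.527 -0.731  1.557  0.368  1.2    0.721]
0.1315926535897931 0.204 [ 0.371  0.648 -0.452  1.761  0.37   0.818 -0.126]
0.1315926535897931 0.36 [ 0.439  0.491 -0.557  1.56   0.274  1.17  -0.041]
-0.018407346410207026 0.204 [ 0.349  0.642 -0.417  1.762  0.341  0.81  -0.25 ]
-0.018407346410207026 0.36 [ 0.42   0.485 -0.525  1.56   0.257  1.166 -0.175]
array([ 0.588, -0.145,  0.33 ]) array([-0.129,  0.992, -0.   , -0.   ]) [ 0.803  0.758 -1.148  1.503  0.701  1.337  1.423]
array([ 0.56 , -0.061,  0.33 ]) array([-0.129,  0.992, -0.001,  0.   ]) [ 0.724  0.697 -1.165  1.622  0.666  1.275  1.268]
3.875 [ 0.217 -0.03  -0.444]
```

```bash
python3 - <<'E'
import cv2,numpy as np
a,b=[cv2.imread(f"pics/w{i}.png") for i in(0,1)]
cv2.imwrite("pics/w01.png",cv2.resize(np.vstack([a,b]),(480,600),interpolation=cv2.INTER_AREA))
E
```

```text
(no output)
```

View pics/w01.png

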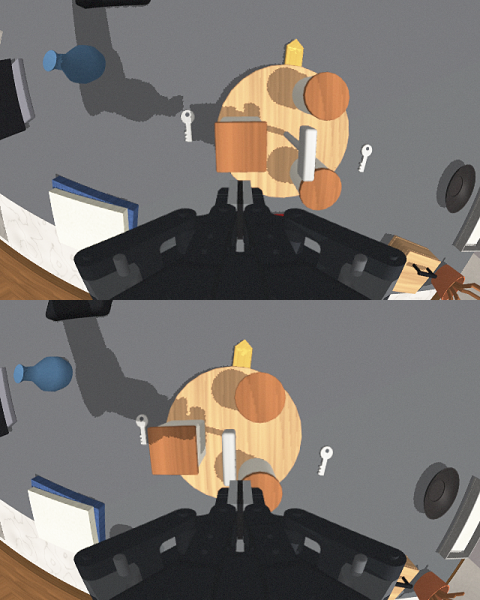

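The wrist views show the disc, the pointer (at about (293,52) in half w0 and (243,353) in w1), the square lid and the handle clearly. I'll enlarge both.

```bash
python3 - <<'E'
import cv2
for i,(x,y) in enumerate([(275,45),(200,45)]):
    cv2.imwrite(f"pics/wc{i}.png",cv2.resize(cv2.imread(f"pics/w{i}.png")[y:y+200,x:x+200],None,fx=3,fy=3,interpolation=cv2.INTER_CUBIC))
E
```

```text
(no output)
```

View pics/wc0.png

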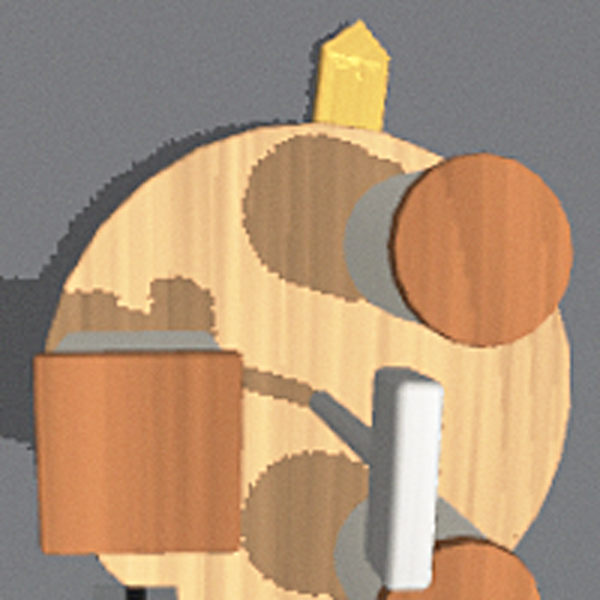

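View pics/wc1.png

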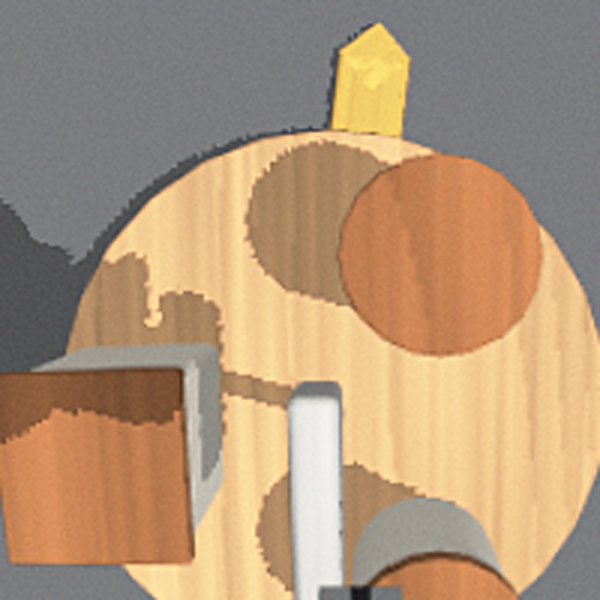

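In wc0 the lid corners are (35,354), (241,352), (240,553) and (43,553). The handle-top corners are (398,383), (442,383), (432,587) and (387,587), the pointer tip is (360,20), and the round lid is at (481,250). In wc1 the lid's right corners are (185,369) and (193,562), the handle's top end runs (290,400)–(341,398), the tip is (378,24), and the round lid is at (440,254).

```bash
cat >> h.py <<'E'
W=camera_info("wrist")
q=Ro.from_euler('z',0)
def wray(p,off,s,tp,quat):
    u=(np.array(p,float)+.5)/s-.5+off-[W['cx'],W['cy']]; r=np.hypot(*u); th=r/W['fx']
    d=np.r_[u/r*np.sin(th),np.cos(th)]; R=Ro.from_quat(quat).as_matrix(); M=W['T_tool_cam']
    return np.array(tp)+R@M[:3,3], R@M[:3,:3]@d
def wplane(ray,z): o,d=ray; return o+d*(z-o[2])/d[2]
def meet(r1,r2):
    A=np.c_[r1[1],-r2[1]]; k=np.linalg.lstsq(A,r2[0]-r1[0],rcond=None)[0]
    return (r1[0]+k[0]*r1[1]+r2[0]+k[1]*r2[1])/2
E
python3 - <<'E'
from h import *
np.set_printoptions(precision=4,suppress=True)
q=Ro.from_quat([-.129,.992,0,0]).as_quat()
q=arm.read_eef_rot(); print(q)
a=lambda p:wray(p,(275,45),3,[.588,-.1445,.33],q)
b=lambda p:wray(p,(200,45),3,arm.read_tool_pos(),q)
for n,p,r in[("lidTR",(241,352),(185,369)),("lidBR",(240,553),(193,562)),("hTL",(398,383),(290,400)),("hTR",(442,383),(341,398)),("tip",(360,20),(378,24)),("shL",(322,55),(339,58)),("shR",(389,55),(410,60)),("round",(481,250),(440,254))]:
    print(n,meet(a(p),b(r)))
L=np.array([wplane(a(p),.124) for p in[(35,354),(241,352),(240,553),(43,553)]]);print("lid",L,L.mean(0),np.linalg.norm(L-np.roll(L,1,0),axis=1))
H=np.array([wplane(a(p),.165) for p in[(398,383),(442,383),(432,587),(387,587)]]);print("h",H,H.mean(0))
d=H[0]+H[1]-H[2]-H[3];print(np.arctan2(d[1],d[0])+np.pi/2)
print("tip",wplane(a((360,20)),.008),wplane(b((378,24)),.008))
for f,l in((a,[((322,55),(389,55)),((314,122),(384,130))]),(b,[((339,58),(410,60)),((333,128),(403,135))])):
    for c,e in l: print("ptr edge",wplane(f(c),.008),wplane(f(e),.008))
print("round",wplane(a((481,250)),.113),wplane(b((440,254)),.113))
E
```

```text
[-0.1283  0.9917 -0.0008 -0.0002]
lidTR [ 0.5489 -0.1224  0.1174]
lidBR [ 0.6088 -0.106   0.1228]
hTL [ 0.5413 -0.0869  0.1655]
hTR [ 0.538  -0.0743  0.1634]
tip [ 0.4071 -0.0963  0.0143]
shL [ 0.4258 -0.1079  0.0115]
shR [ 0.4177 -0.0799  0.0116]
round [ 0.4955 -0.0551  0.1113]
lid [[ 0.5649 -0.1826  0.124 ]
 [ 0.5487 -0.1232  0.124 ]
 [ 0.6096 -0.1058  0.124 ]
 [ 0.6253 -0.1658  0.124 ]] [ 0.5871 -0.1444  0.124 ] [0.0627 0.0616 0.0634 0.0621]
h [[ 0.5417 -0.0866  0.165 ]
 [ 0.5383 -0.0748  0.165 ]
 [ 0.5934 -0.0581  0.165 ]
 [ 0.5964 -0.0711  0.165 ]] [ 0.5674 -0.0727  0.165 ]
-1.2864919436514013
tip [ 0.4051 -0.0953  0.008 ] [ 0.4056 -0.0966  0.008 ]
ptr edge [ 0.4258 -0.1072  0.008 ] [ 0.4162 -0.0793  0.008 ]
ptr edge [ 0.4553 -0.1031  0.008 ] [ 0.4492 -0.0732  0.008 ]
ptr edge [ 0.4242 -0.1085  0.008 ] [ 0.4175 -0.0798  0.008 ]
ptr edge [ 0.4541 -0.1032  0.008 ] [ 0.4496 -0.0744  0.008 ]
round [ 0.4962 -0.0555  0.113 ] [ 0.495  -0.0554  0.113 ]
```

The wrist views confirm the axis at (0.5675, -0.072), the lid centre at (0.587, -0.144), the canister angle at about -1.30 and the pointer direction at about π+0.14. Now the lid press, with a force guard.

```bash
python3 - <<'E'
from h import *
x,y=.5872,-.1444
arm.line_to([x,y,.33],.2); arm.line_to([x,y,.206],.12)
f0=arm.read_ft_force(); print(f0)
z=.206; log=[]
while z>.176:
    z-=.001; arm.line_to([x,y,z],.02)
    f=arm.read_ft_force()-f0; log.append((round(z,4),round(arm.read_tool_pos()[2],4),f.round(1).tolist()))
    if f[2]>25: break
for l in log: print(*l)
print(arm.read_time())
E
```

```text
[-0.0132529  -0.24728963  1.19170339]
0.205 0.2054 [0.2, 0.3, -0.9]
0.204 0.204 [0.1, 0.3, -0.9]
0.203 0.2029 [-0.1, 0.5, -1.6]
0.202 0.2019 [-0.2, 1.0, -0.4]
0.201 0.2009 [-0.5, 0.4, -0.7]
0.2 0.1999 [0.3, 0.4, -1.7]
0.199 0.1989 [-0.1, 0.6, -0.3]
0.198 0.1979 [-0.7, 0.4, -1.9]
0.197 0.1969 [0.2, 0.5, -1.6]
0.196 0.1959 [0.4, -0.2, -2.0]
0.195 0.195 [-0.0, 0.2, -1.5]
0.194 0.1946 [-0.4, -0.0, 3.3]
0.193 0.1938 [-1.4, -0.2, 3.0]
0.192 0.1929 [0.2, -0.2, 4.3]
0.191 0.1919 [-0.3, 0.3, 4.3]
0.19 0.1909 [-0.3, 0.4, 4.5]
0.189 0.1899 [-0.4, -0.1, 3.2]
0.188 0.1889 [-0.1, 0.1, 4.2]
0.187 0.188 [-0.7, -0.5, 3.9]
0.186 0.187 [-0.5, 0.7, 4.7]
0.185 0.186 [-0.2, -0.7, 4.1]
0.184 0.1857 [-1.5, 0.2, 7.2]
0.183 0.1857 [-1.7, -0.1, 9.3]
0.182 0.1856 [-0.4, -0.2, 12.3]
0.181 0.1856 [-1.1, 0.4, 15.6]
0.18 0.1856 [-1.4, 0.1, 18.3]
0.179 0.1855 [-1.2, -1.1, 22.6]
0.178 0.1855 [-0.7, -0.4, 25.9]
12.65
```

The lid slid 9.3 mm and stopped firmly at TCP z 0.1856, which puts its top at 0.1126, so it is home. Next I grip the handle.

```bash
python3 - <<'E'
from h import *
np.set_printoptions(precision=4,suppress=True)
ax=[.5675,-.0722]; q=down(-1.30+np.pi)
arm.line_to([.5872,-.1444,.20],.05); arm.line_to([.5872,-.1444,.27],.2)
arm.line_to([*ax,.28],.2,ori=q); arm.move_gripper(.5); arm.line_to([*ax,.204],.12)
print(arm.read_ft_force(),arm.read_tool_pos())
arm.move_gripper(0.0,50); arm.pause(.2)
print(arm.read_opening(),arm.read_finger_force(),arm.read_ft_force(),arm.read_wrist_torque(),arm.read_tool_pos(),arm.read_eef_rot(),arm.read_time())
E
```

```text
[-0.3232 -0.1912 -0.3319] [ 0.5679 -0.0718  0.2046]
0.16063933028725658 49.54144835472107 [-0.1103 -0.2577  5.6273] [ 0.0143 -0.1811 -0.0551] [ 0.5682 -0.0719  0.205 ] [-0.1349  0.9909  0.      0.0012] 16.125
```

The grip is good: 13.7 mm of opening and low side force. Now the turn.

```bash
python3 - <<'E'
from h import *
np.set_printoptions(precision=3,suppress=True)
ax=[.5675,-.0722]
for i,y in enumerate(np.linspace(1.8416,.14,18)[1:]):
    arm.movep([*ax,.204],down(y)); f=arm.read_ft_force()
    if np.linalg.norm(f)>40: print("force",f); break
    if i%3==0: print(y,f,arm.read_wrist_torque(),arm.read_tool_pos())
arm.pause(.3)
R=Ro.from_quat(arm.read_eef_rot()).as_matrix()
print(np.arctan2(R[1,1],R[0,1]),arm.read_tool_pos(),arm.read_opening(),arm.read_ft_force(),arm.read_wrist_torque(),arm.read_time())
t,s=snapshot("top"),snapshot("scene")
k=dict(fx=6,fy=6,interpolation=cv2.INTER_CUBIC)
cv2.imwrite("pics/t2.png",t);cv2.imwrite("pics/s2.png",s);cv2.imwrite("pics/w2.png",snapshot("wrist"))
cv2.imwrite("pics/ts2.png",cv2.resize(np.hstack([t[160:260,300:400],s[180:280,250:350]]),None,fx=4,fy=4,interpolation=cv2.INTER_CUBIC))
E
```

```text
1.741505882352941 [ 0.699 -0.315  6.173] [-0.036 -0.176  0.154] [ 0.568 -0.072  0.205]
1.4412235294117646 [ 0.382 -0.157  6.662] [-0.054 -0.111  0.12 ] [ 0.568 -0.072  0.205]
1.1409411764705881 [ 0.565 -0.028  7.49 ] [-0.059 -0.087  0.066] [ 0.568 -0.072  0.205]
0.8406588235294117 [1.056 0.618 7.471] [-0.08  -0.083  0.073] [ 0.568 -0.072  0.205]
0.5403764705882352 [0.995 0.844 7.449] [-0.11   0.024  0.094] [ 0.568 -0.072  0.205]
0.2400941176470588 [ 0.85  -1.06   7.408] [-0.124 -0.004  0.081] [ 0.568 -0.072  0.205]
0.14463858571410804 [ 0.568 -0.072  0.205] 0.1555831245350001 [ 0.84  -0.016  7.427] [-0.127  0.058  0.033] 20.675
```

View pics/ts2.png

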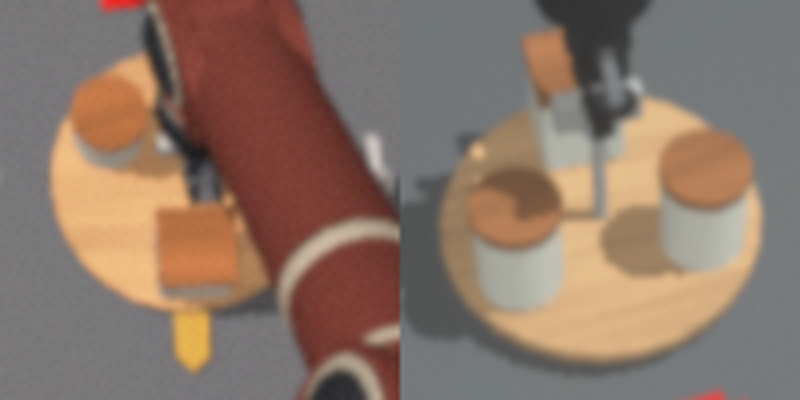

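View pics/w2.png

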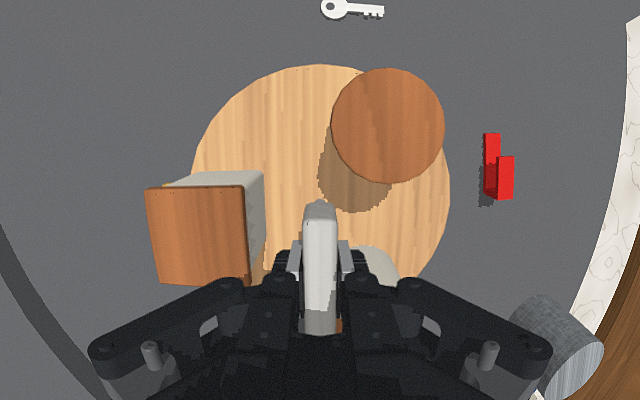

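The canister now stands at the front. In ts2 (left half, x4) the lid corners are (157,209), (235,207), (239,284) and (158,281), and the pointer tip is at (192,372). In w2 the lid corners are (145,187), (242,187), (251,286) and (160,283), and the round lid is centred at (388,126). I'll compute the residual angle.

```bash
python3 - <<'E'
from h import *
np.set_printoptions(precision=4,suppress=True)
A=np.array([.5676,-.072])
def ang(v): return np.mod(np.arctan2(v[1],v[0]),2*np.pi)-np.pi
def rep(n,L):
    c=L.mean(0)[:2]; e=(L[1]+L[2]-L[0]-L[3]); print(n,c,"centre ang",ang(c-A),"r",np.linalg.norm(c-A),"edge",np.arctan2(e[1],e[0]),np.linalg.norm(L-np.roll(L,1,0),axis=1))
s=1.5
rep("T",np.array([plane((np.array(p)+.5)*s-.5,.113) for p in[(157,209),(235,207),(239,284),(158,281)]]))
tp,q=arm.read_tool_pos(),arm.read_eef_rot()
w=lambda p,z:wplane(wray(p,(0,0),1,tp,q),z)
rep("W",np.array([w(p,.113) for p in[(145,187),(242,187),(251,286),(160,283)]]))
print("round",ang(w((388,126),.113)[:2]-A)+2*np.pi/3, w((388,126),.113))
m=[plane((np.array(p)+.5)*s-.5,.008)[:2] for p in[(192,372),(173,312),(210,312)]]
print("ptr T",ang(m[0]-A),ang((m[1]+m[2])/2-A))
for f,o in((wplane,0),):
  tp1,q1=[.560,-.0608,.33],[-.1283,.9917,-.0008,-.0002]
  for n,p in(("tip",(378,24)),("sL",(339,58)),("sR",(410,60))):
    x=wplane(wray(p,(200,45),3,tp1,q1),.008); print(n,x,ang(x[:2]-A))
# round canisters before/after in top: rotation by image
E
```

```text
T [ 0.4935 -0.0821] centre ang 0.13530428854110754 r 0.07476958563718265 edge -1.4714343487136936 [0.0582 0.0624 0.0623 0.0642]
W [ 0.4952 -0.0819] centre ang 0.13570693195639194 r 0.07312131665628437 edge 0.15371544811507382 [0.0641 0.0618 0.0609 0.0634]
round 0.1573915129092054 [ 0.5939 -0.0035  0.113 ]
ptr T 0.12583357192063271 0.1371500004282158
tip [ 0.4063 -0.0947  0.008 ] 0.13953499161532035
sL [ 0.4249 -0.1065  0.008 ] 0.2373734408447401
sR [ 0.4182 -0.0778  0.008 ] 0.03889445944806935
```

Canister and pointer agree within about 1°. One check on the pointer direction from colour centroids in all the views, then I hand in.

```bash
python3 - <<'E'
from h import *
A=np.array([.5676,-.072])
ang=lambda v:np.mod(np.arctan2(v[1],v[0]),2*np.pi)-np.pi
q1=[-.1283,.9917,-.0008,-.0002]
def cen(n,box):
    x,y,X,Y=box; h=cv2.cvtColor(cv2.imread(f"pics/{n}.png")[y:Y,x:X],cv2.COLOR_BGR2HSV)
    m=cv2.inRange(h,(19,130,120),(32,255,255)); k,l,st,c=cv2.connectedComponentsWithStats(m); i=1+st[1:,4].argmax(); return c[i]+[x,y],st[i,4]
for n,b in(("top0",(335,236,360,260)),("t2",(335,236,360,260)),("w0",(360,40,420,90)),("w1",(290,40,350,92))):
    c,N=cen(n,b)
    if n[0]=='t': d=T['R'].T@[(c[0]-T['cx'])/T['fx'],(c[1]-T['cy'])/T['fy'],1]; X=wplane((-T['R'].T@T['t'],d),.008)
    else: X=wplane(wray(c,(0,0),1,[.588,-.1445,.33] if n=="w0" else [.560,-.0608,.33],q1),.008)
    print(n,N,X,ang(X[:2]-A))
R=Ro.from_quat(arm.read_eef_rot()).as_matrix(); print(np.arctan2(R[1,1],R[0,1]),arm.read_dq().round(4) if hasattr(arm.read_dq(),'round') else arm.read_dq(),arm.read_finger_force())
E
```

```text
top0 80 [ 0.43318625 -0.09019265  0.008     ] 0.1345306300821556
t2 79 [ 0.43330221 -0.0905124   0.008     ] 0.1369826161917267
w0 667 [ 0.43416628 -0.0916161   0.008     ] 0.14596450426005347
w1 736 [ 0.4328602  -0.09083224  0.008     ] 0.13886786165390497
0.1447179750424226 [-0.     -0.0004 -0.0007  0.0015 -0.0004 -0.0011 -0.0012] 50.09734332561493
```

The pointer direction is 0.139 ± 0.005 rad, and the carousel is held at about 0.14 with a 50 N grip and the arm at rest. I'm handing it in.

```bash
python3 -c "
from station import arm,ticket
print(arm.read_time(),arm.read_opening()); print(ticket.finish_job())"
```

```text
20.825 0.15834041439109128
the job is handed in; nothing more can be done
None
```

I pressed the lid fully home, then turned the square canister to the front, within about 0.5° of the brass pointer by my measurements, and handed the job in at 20.8 s with the arm still gripping the handle; I do not have the verdict.

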